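# Refit the drain plate in the glassware rinse tray

### The arm

A 6-joint arm with a two-finger parallel gripper is mounted at the origin on the work surface. World frame = base frame: x ahead of the robot, y to its left, z up, the work surface at z = 0. Lengths are in m, angles in rad, forces in N, time in s.
With the tool pointing down it reaches from about 0.25 to 0.725 m from the base axis. Payload 4 kg.
Tool frame: the origin (TCP) lies midway between the tips of the shut fingers; the grasp point (between the pads) lies 19 mm behind it (bot.grip_point_offset is the distance from the TCP to the grasp point, in m); z points along the fingers, y is the line along which they close (so a half turn about z gives the same grasp; the last joint's range is limited). The gripper opens to 85 mm and grips with 20 to 120 N. Pads are 22 mm wide; open, the fingers measure 114 mm over their backs; the gripper's body (76 mm by 85 mm) begins 54 mm behind the grasp point. The pads swing forward as they close: fully open they stand 13 mm farther back than shut.
Start: joints at [1.216, 0.241, 0.005, 1.335, 0, 1.571], TCP at [0.174, 0.469, 0.231] pointing down, gripper open.
Joint ranges: [-2.72, 2.72], [-1.05, 1.87], [-1.09, 1.28], [-1.99, 2.15], [-1.42, 1.44], [-3.14, 3.14]. Speed limits (rad/s): [2.79, 2.79, 3.14, 3.14, 3.14, 3.14].

### API

Orientations are given as a unit quaternion [x, y, z, w].
In Python, from workcell import bot gives the robot as it stands.
- The arm moves only by the tool step_arm, never from a script. Its argument "targets" is text: rows parted by semicolons, each of 7 numbers parted by spaces: the opening, from -1 (shut) to 1 (fully open), so that 0 is half open, then the shift along the world's x, y, z normalised to -1 to 1, where 1 is 0.5 m, then the turn, a rotation vector about the world's x, y, z normalised to -1 to 1, where 1 is pi/4 rad. In form: gripper x y z wx wy wz; .... A call has 1 to 10 rows; each row is the pose to reach, as a shift and turn from the pose commanded when the call began; what a row does not reach only later rows make up. A row lasts 1/12 s, in which the tool goes at most 41.7 mm and 7.16 degrees, less where a joint would pass 70% of its speed; a pose out of reach is approached as far as the arm can. A call with a number of a shift or a turn outside -1 to 1 is refused whole. A call with a gripper value outside its range is refused whole. The fingers move at their own pace and stop on an object; the grip force is fixed at half the most. Time passes only in rows, so rows that repeat a pose let the fingers close. It gives the time, the measured TCP pose, the force, the opening and the grip force at its end, in the units of the state.
- bot.get_obs(): the state, without advancing time (a new reading comes with each control period).
- bot.camera(name): name is "scene" or "top" or "wrist"; returns the picture (400x640x3 uint8, red, green, blue); there is no depth.
- bot.camera_info(name): a dict with "vertical_fov" (degrees; the focal length in pixels is half the picture's height over the tangent of half this angle, whatever the lens; pixels are square), "cx", "cy" (the principal point, pixels), "pose" (4x4, takes a point from camera to world coordinates). Camera axes: x right, y up, looking along -z (the intrinsics and any distortion apply to the point x, -y, -z); pixel columns grow to the right and rows downward; lengths in m; the calibration is good to about 2 mm. A picture is of the moment at which its call begins: read the wrist's pose just before it. camera_info takes no time and is no camera call; for the wrist camera it gives the pose at the moment of the call.
- bot.job_done(): hands the job in; it is judged then, once.
The state is a dict: "clock": time; "joint_pos": joint angles; "joint_vel": joint speeds; "tau": joint torques, N m; "eef_pos": TCP position; "tool_rot": TCP orientation; "ft_force": force on the tool from outside, world axes, zero at the start; "ft_torque": the same for the moment, N m; "grip_width": finger opening in m; "grasp_force": force on a finger pad.
Only numpy, scipy, OpenCV 4.12 (cv2) and the standard library are available. Lean on these libraries where they do the work, as an engineer would, in place of code of your own. Each camera call takes 0.05 s, during which the arm holds its last target. There are 200 camera calls.

### The job

Put the larger of the two steel drain plates back into the white rinse tray: pick it up by its grip, tilt it to hook one short edge under the tray's lip, then lower the other edge until the plate lies flat on the ledge inside the rim, and let go. Leave the small drain plate and the glass beaker between the tray and the plate where they are.

Things in the scene. Friction and masses are not known exactly. Their poses are not given: they have to be found in the camera images.
- rinse_tray: White fixed tray, 196 x 136 mm inside, walls 8 thick, 38 high. Origin: centre of underside, on the bench. The -x wall (robot side) is 46 high; its lip overhangs the inside by 28 mm (x -98 to -70, underside z 40, top 46). A 14 mm wide ledge, top z 18, round the inside carries the plate, which has 8 mm play each way. Only 168 mm lies open beyond the lip: the plate must enter tilted, -x edge low.
- drain_plate: Larger steel plate, 180 (x) x 120 (y) x 6 mm, about 0.3 kg, dark slots, loose, flat on the bench. Origin: centre of underside, z up. Upright black grip at its centre, fixed to it: 14 mm thick along x, 60 mm long along y, its top 48 mm above the underside (42 above the upper face). Same both ways round: either short edge may go under the lip.
- small_plate: Smaller steel drain plate of another tray, 96 (x) x 66 (y) x 6 mm, with the same kind of grip, 40 mm long, its top 48 mm above the underside. Origin: centre of its underside. Not to be moved.
- beaker: Empty glass beaker, 66 mm across and 85 mm high, standing on the bench. Origin: centre of its underside. Not to be moved.
Things that resemble listed ones, but are neither listed nor needed, are in the scene too. Leave any pink look-alike of the drain_plate alone.

How it is judged:
At the end, for the whole second after the job is handed in: The larger drain plate lies flat (within 3 degrees) and at rest on the tray's ledge (its underside 14 to 22.5 mm above the bench), inside the rim with one short edge under the lip: its centre within 12 mm of the tray's in x and in y, its length along the tray's within 10 degrees (z of drain_plate in the frame of rinse_tray between 0.014 and 0.0225 m and x of drain_plate in the frame of rinse_tray between -0.012 and 0.012 m and y of drain_plate in the frame of rinse_tray between -0.012 and 0.012 m and angle between drain_plate's own z axis and vertical below 0.05 rad and angle between the x axis of drain_plate and the x axis of rinse_tray, either way round below 0.17 rad and linear speed of drain_plate below 0.02 m/s); the robot touches nothing.
It fails at once if the small drain plate is moved more than 30 mm (distance of small_plate from where it was at the start of the episode above 0.03 m).
It fails at once if the beaker is moved more than 30 mm or tipped over (distance of beaker from where it was at the start of the episode above 0.03 m or angle between beaker's own z axis and vertical above 0.5 rad).
It also fails if it takes over 45 s, if anything falls off the work surface, if the arm or the gripper's body presses on something with over 40 N, if the wrist force passes 120 N, or if a joint passes its speed limit or range.

## Working session

There is one attempt and no reset: what is moved stays moved. The work goes in short steps, Python scripts to look and compute and a tool call to move; the robot and the scene stay as the last step left them, time stands still between calls to the robot, and variables do not carry over. Pictures are saved under pics/ and viewed, at most 10 in all, crops included, and the job is handed in when it is done.

Besides the shell and the picture viewer there is one more tool, called as name(argument=value, ...) on one line, values as JSON. step_arm: Moves the arm, as the interface text tells. Scaled input: -1 to 1 covers 0.5 m each way for a shift and pi/4 rad each way for a turn. Its arguments: {"type":"object","properties":{"targets":{"type":"string"}},"required":["targets"]}

```bash
mkdir -p pics; cat > h.py <<'E'
import numpy as np,cv2
from workcell import bot
def ray(name,u,v,info=None):
    i=info or bot.camera_info(name); f=200/np.tan(np.radians(i["vertical_fov"])/2)
    P=np.array(i["pose"]); d=P[:3,:3]@np.array([(u-i["cx"])/f,-(v-i["cy"])/f,-1]); return P[:3,3],d
def onplane(name,u,v,z,info=None):
    o,d=ray(name,u,v,info); return o+d*(z-o[2])/d[2]
E
python3 - <<'E'
from h import *
for n in("top","scene"):
    im=bot.camera(n); cv2.imwrite(f"pics/{n}0.png",im[:,:,::-1]); i=bot.camera_info(n); print(n,{k:(np.round(v,3).tolist() if k=="pose" else v) for k,v in i.items()})
E
```

```text
top {'vertical_fov': 47.49915084787184, 'cx': 331.1254343333875, 'cy': 205.234313030463, 'pose': [[0.025, 0.992, -0.122, 0.314], [-1.0, 0.023, -0.018, 0.084], [-0.015, 0.123, 0.992, 1.148], [0.0, 0.0, 0.0, 1.0]]}
scene {'vertical_fov': 43.63152379637468, 'cx': 324.7451365650502, 'cy': 195.0277224699891, 'pose': [[-0.76, -0.533, 0.371, 0.996], [0.649, -0.625, 0.433, 0.733], [0.002, 0.57, 0.822, 1.277], [0.0, 0.0, 0.0, 1.0]]}
```

View pics/top0.png

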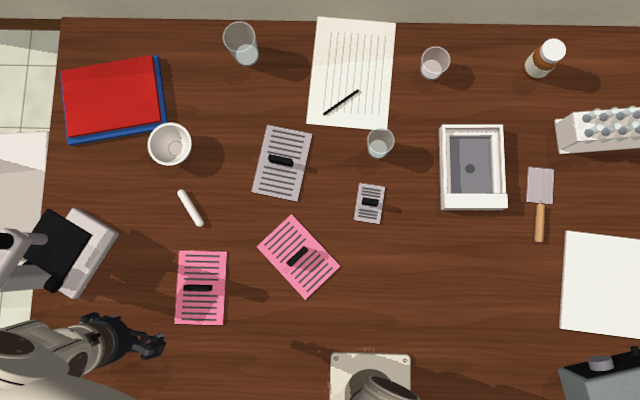

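View pics/scene0.png

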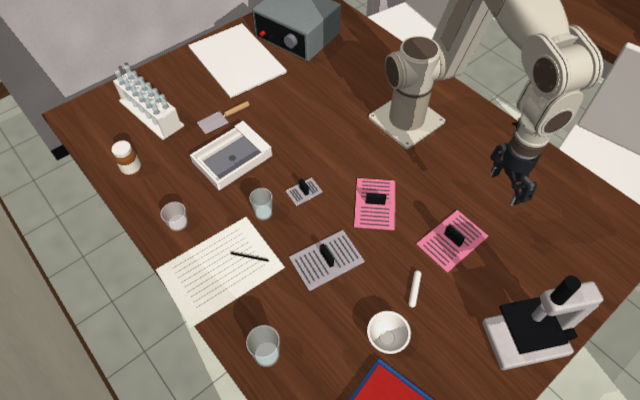

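Top view: the plates are grey large (282,162), grey small (369,203) and pink look-alikes (298,257) and (200,287). The large unpainted steel one at (282,162) fits. The tray is at (474,167) with its lip at the lower side (475,201), and the listed beaker is at (380,143), between them. I'll measure these and confirm with a crop.

```bash
python3 - <<'E'
from h import *
im=cv2.imread("pics/top0.png"); hsv=cv2.cvtColor(im,cv2.COLOR_BGR2HSV)
def blob(roi,lo,hi,k):
    x0,y0,x1,y1=roi; m=np.zeros(im.shape[:2],np.uint8)
    m[y0:y1,x0:x1]=cv2.inRange(hsv,lo,hi)[y0:y1,x0:x1]
    m=cv2.morphologyEx(m,cv2.MORPH_CLOSE,np.ones((k,k)))
    return max(cv2.findContours(m,0,2)[0],key=cv2.contourArea)
def rect(c,z,name):
    w=np.array([onplane("top",*p,z)[:2] for p in c.reshape(-1,2).astype(float)])
    r=cv2.minAreaRect((w*1000).astype(np.float32)); print(name,np.round(r[0],1),np.round(r[1],1),round(r[2],1))
G=((0,0,90),(180,70,255)); K=((0,0,0),(180,255,45))
rect(blob((240,115,325,210),(0,0,100),(180,60,255),9),.006,"plate")
rect(blob((345,175,395,230),(0,0,100),(180,60,255),7),.006,"small")
rect(blob((265,150,298,172),*K,3),.048,"grip")
rect(blob((430,115,520,215),(0,0,170),(180,50,255),3),.038,"tray")
rect(blob((430,186,520,215),(0,0,170),(180,50,255),3),.046,"lip")
for n,(u,v),z in [("beakertop",(380,140),.085),("beakerbot",(380,149),.005)]: print(n,onplane("top",u,v,z))
for p in [(441,126),(502,125),(508,208),(441,209)]: print("tray corner",p,onplane("top",*p,.038 if p[1]<150 else .046).round(4))
c=im[100:240,240:540]; cv2.imwrite("pics/crop.png",cv2.resize(c,None,fx=2.6,fy=2.6,interpolation=2))
print(bot.get_obs()["tool_rot"])
E
```

```text
plate [587.2 217.1] [147.1 234.9] 79.6
small [463.4   8.9] [67.4 97.2] 82.6
grip [558.8 231.9] [61.3 17.7] 79.8
tray [ 558.2 -244.3] [212.  161.9] 1.2
lip [ 478.5 -243.5] [ 54.2 160.8] 1.3
beakertop [ 0.60532039 -0.00992666  0.085     ]
beakerbot [ 0.60352394 -0.01730697  0.005     ]
tray corner (441, 126) [ 0.6574 -0.1662  0.038 ]
tray corner (502, 125) [ 0.6632 -0.3182  0.038 ]
tray corner (508, 208) [ 0.4534 -0.3255  0.046 ]
tray corner (441, 209) [ 0.4471 -0.1635  0.046 ]
[ 1.76477691e-01  9.84304194e-01 -9.24668664e-04 -1.55326281e-04]
```

View pics/crop.png

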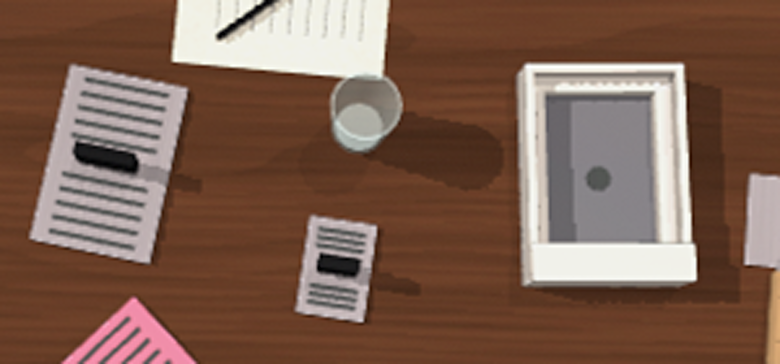

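The crop confirms it: the large steel plate with slots and black grip at crop (107,157), the smaller one at (340,264), the beaker at (362,112), and the tray with its lip at the bottom. The measured grip (61x18 mm) and tray length (212 mm) match the spec. I'm moving above the grip with a turn of about -80°.

step_arm(targets="1 0.77 -0.474 -0.1 0 0 -1;1 0.77 -0.474 -0.1 0 0 -1;1 0.77 -0.474 -0.1 0 0 -1;1 0.77 -0.474 -0.1 0 0 -1;1 0.77 -0.474 -0.1 0 0 -1;1 0.77 -0.474 -0.1 0 0 -1;1 0.77 -0.474 -0.1 0 0 -1;1 0.77 -0.474 -0.1 0 0 -1;1 0.77 -0.474 -0.1 0 0 -1;1 0.77 -0.474 -0.1 0 0 -1")

```text
clock: 0.93
eef_pos: [0.5276, 0.2501, 0.1848]
tool_rot: [0.54, 0.842, -0.0, -0.0]
ft_force: [1.8, 1.1, 0.3]
grip_width: 0.0856
grasp_force: 0.0
```

step_arm(targets="0.5 0 0 0 0 0 -0.775;0.5 0 0 0 0 0 -0.775;0.5 0 0 0 0 0 -0.775;0.5 0 0 0 0 0 -0.775;0.5 0 0 0 0 0 -0.775;0.5 0 0 0 0 0 -0.775;0.5 0 0 0 0 0 -0.775;0.5 0 0 0 0 0 -0.775")

```text
clock: 1.6
eef_pos: [0.5262, 0.2517, 0.1852]
tool_rot: [0.766, 0.642, -0.0, -0.0]
ft_force: [-1.1, 0.5, -0.2]
grip_width: 0.0642
grasp_force: 0.0
```

```bash
python3 - <<'E'
from h import *
from scipy.spatial.transform import Rotation as R
o=bot.get_obs(); print(o["clock"],o["eef_pos"],R.from_quat(o["tool_rot"]).as_matrix().round(3).tolist())
i=bot.camera_info("wrist"); im=bot.camera("wrist"); cv2.imwrite("pics/w1.png",im[:,:,::-1])
import pickle; pickle.dump(i,open("w1.pkl","wb")); print(np.round(i["pose"],3).tolist())
E
```

```text
1.6 [0.52617105 0.25171711 0.18518183] [[0.175, 0.985, -0.001], [0.985, -0.175, -0.0], [-0.0, -0.001, -1.0]]
[[0.985, 0.166, 0.053, 0.54], [-0.175, 0.939, 0.296, 0.327], [-0.001, -0.301, 0.954, 0.328], [0.0, 0.0, 0.0, 1.0]]
```

View pics/w1.png

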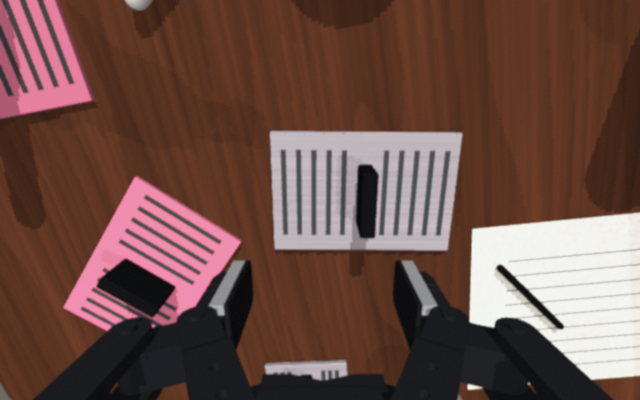

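The wrist view shows the large plate with corners (271,131), (461,132), (448,250) and (276,250), and the grip at (367,200), nearly squared to the tool. I'll refine the position from here.

```bash
python3 - <<'E'
from h import *; import pickle
i=pickle.load(open("w1.pkl","rb"))
c=np.array([onplane("wrist",*p,.006,i) for p in [(271,131),(461,132),(448,250),(276,250)]])
print(c.mean(0),[np.linalg.norm(c[k]-c[(k+1)%4]).round(4) for k in range(4)],[np.degrees(np.arctan2(*(a-b)[1::-1])).round(1) for a,b in ((c[1],c[0]),(c[2],c[3]))])
# grip top face: bounding of dark at z=.048
im=cv2.imread("pics/w1.png"); m=cv2.inRange(im[155:245,352:382],(0,0,0),(40,40,40))
k=max(cv2.findContours(m,0,2)[0],key=cv2.contourArea).reshape(-1,2)+[352,155]
w=np.array([onplane("wrist",*p,.048,i)[:2]*1000 for p in k.astype(float)],np.float32); print(cv2.minAreaRect(w))
print(bot.get_obs()["eef_pos"])
E
```

```text
[0.56413208 0.23302485 0.006     ] [np.float64(0.1773), np.float64(0.1203), np.float64(0.1789), np.float64(0.1213)] [np.float64(-10.4), np.float64(-10.0)]
((561.8372802734375, 237.70286560058594), (63.1758918762207, 15.971870422363281), 79.39568328857422)
[0.52623827 0.25176988 0.18533214]
```

step_arm(targets="0.5 0.072 -0.037 -0.1 0 0 0;0.5 0.072 -0.037 -0.15 0 0 0;0.5 0.072 -0.037 -0.2 0 0 0;0.5 0.072 -0.037 -0.25 0 0 0;0.5 0.072 -0.037 -0.29 0 0 0;0.5 0.072 -0.037 -0.32 0 0 0;0.5 0.072 -0.037 -0.336 0 0 0;0.5 0.072 -0.037 -0.336 0 0 0;0.5 0.072 -0.037 -0.336 0 0 0")

```text
clock: 2.4
eef_pos: [0.5624, 0.2334, 0.0177]
tool_rot: [0.767, 0.642, -0.0, -0.0]
ft_force: [-0.5, 0.2, 1.0]
grip_width: 0.0641
grasp_force: 0.0
```

step_arm(targets="-1 0 0 0 0 0 0;-1 0 0 0 0 0 0;-1 0 0 0 0 0 0;-1 0 0 0 0 0 0;-1 0 0 0 0 0 0;-1 0 0 0 0 0 0;-1 0 0 0 0 0 0;-1 0 0 0 0 0 0;-1 0 0 0 0 0 0;-1 0 0 0 0 0 0")

```text
clock: 3.23
eef_pos: [0.5631, 0.2335, 0.0187]
tool_rot: [0.767, 0.641, 0.001, 0.0]
ft_force: [0.2, -0.7, 5.3]
grip_width: 0.0131
grasp_force: 59.6
```

Gripped. I'll lift and at the same time get a closer look at the tray from the images already taken.

step_arm(targets="-1 0 0 0.04 0 0 0;-1 0 0 0.1 0 0 0;-1 0 0 0.16 0 0 0;-1 0 0 0.22 0 0 0;-1 0 0 0.28 0 0 0;-1 0 0 0.33 0 0 0;-1 0 0 0.34 0 0 0;-1 0 0 0.34 0 0 0")

```text
clock: 3.9
eef_pos: [0.5633, 0.2337, 0.189]
tool_rot: [0.767, 0.641, 0.002, 0.001]
ft_force: [0.1, 0.0, -3.9]
grip_width: 0.0131
grasp_force: 58.9
```

```bash
python3 - <<'E'
import cv2,numpy as np
a=cv2.imread("pics/top0.png")[115:220,430:520]; b=cv2.imread("pics/scene0.png")[115:195,183:281]
a=cv2.resize(a,(450,525),interpolation=2); b=cv2.resize(b,(343,280),interpolation=2)
c=np.zeros((525,795,3),np.uint8); c[:,:450]=a; c[:280,452:]=b; cv2.imwrite("pics/tray.png",c)
E
```

```text
(no output)
```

View pics/tray.png

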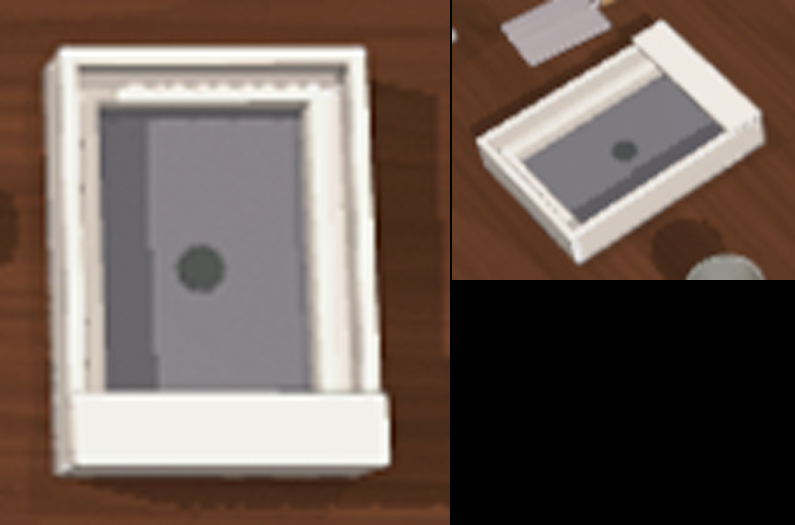

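The tray crop shows the rim-top far corners at (62,48) and (365,48), and the lip-top corners at (77,393), (387,394), (389,464) and (72,466), in 5x crop pixels.

```bash
python3 - <<'E'
from h import *
q=lambda u,v,z:onplane("top",430+(u-2)/5,115+(v-2)/5,z)[:2]*1000
A=[q(62,48,38),]  if 0 else None
f=np.array([q(62,48,.038),q(365,48,.038)]);l=np.array([q(77,393,.046),q(387,394,.046),q(389,464,.046),q(72,466,.046)])
print(f.round(1),l.round(1),np.linalg.norm(f[0]-f[1]))
from scipy.spatial.transform import Rotation as R
src=np.array([[106,76],[106,-76],[-70,76],[-70,-76],[-106,-76],[-106,76]],float);dst=np.r_[f,l]
a=src-src.mean(0);b=dst-dst.mean(0);th=np.arctan2((a[:,0]*b[:,1]-a[:,1]*b[:,0]).sum(),(a*b).sum())
Rm=np.array([[np.cos(th),-np.sin(th)],[np.sin(th),np.cos(th)]]);t=dst.mean(0)-Rm@src.mean(0)
print(t,np.degrees(th),(dst-(src@Rm.T+t)).round(1)); print("drain",q(201,269,.004))
E
```

```text
[[ 662.1 -168.7]
 [ 665.3 -319.7]] [[ 486.2 -173.4]
 [ 489.2 -323.9]
 [ 454.8 -324.1]
 [ 450.2 -170.8]] 151.0320351493733
[ 557.97207219 -246.28398812] 1.1786238853779636 [[-0.2 -0.6]
 [-0.2  0.4]
 [-0.2 -1.7]
 [-0.4 -0.2]
 [ 1.3  0.4]
 [-0.2  1.7]]
drain [ 558.14059572 -246.5514972 ]
```

The tray is at (0.558, -0.246) with yaw 1.2°, residuals under 2 mm, and the drain agrees. I'm carrying the plate over high.

step_arm(targets="-1 0.04 -0.96 0 0 0 0.25;-1 0.04 -0.96 0 0 0 0.25;-1 0.04 -0.96 0 0 0 0.25;-1 0.04 -0.96 0 0 0 0.25;-1 0.04 -0.96 0 0 0 0.25;-1 0.04 -0.96 0 0 0 0.25;-1 0.04 -0.96 0 0 0 0.25;-1 0.04 -0.96 0 0 0 0.25;-1 0.04 -0.96 0 0 0 0.25;-1 0.04 -0.96 0 0 0 0.25")

```text
clock: 4.73
eef_pos: [0.5777, -0.1829, 0.1838]
tool_rot: [0.701, 0.714, -0.001, -0.003]
ft_force: [0.7, -0.4, -2.1]
grip_width: 0.013
grasp_force: 58.8
```

step_arm(targets="-1 0 -0.126 0 0 0 0;-1 0 -0.126 0 0.003 -0.15 0;-1 0 -0.126 0 0.006 -0.311 0;-1 0 -0.126 0 0.006 -0.311 0;-1 0 -0.126 0 0.006 -0.311 0;-1 0 -0.126 0 0.006 -0.311 0")

```text
clock: 5.23
eef_pos: [0.5785, -0.2439, 0.1857]
tool_rot: [0.696, 0.708, 0.086, 0.083]
ft_force: [-0.0, -0.8, -2.0]
grip_width: 0.0127
grasp_force: 59.6
```

```bash
python3 - <<'E'
from h import *
from scipy.spatial.transform import Rotation as R
o=bot.get_obs(); print(o["clock"],o["eef_pos"],R.from_quat(o["tool_rot"]).as_matrix().round(3).tolist())
im=bot.camera("top"); s=bot.camera("scene")
c=np.hstack([cv2.resize(im[80:250,400:560],(480,510)),cv2.resize(s[70:240,150:255],(315,510))])
cv2.imwrite("pics/t2.png",c[:,:,::-1])
E
```

```text
5.2333 [ 0.57850225 -0.24387429  0.18569366] [[-0.018, 0.971, 0.238], [1.0, 0.017, 0.006], [0.002, 0.238, -0.971]]
```

View pics/t2.png

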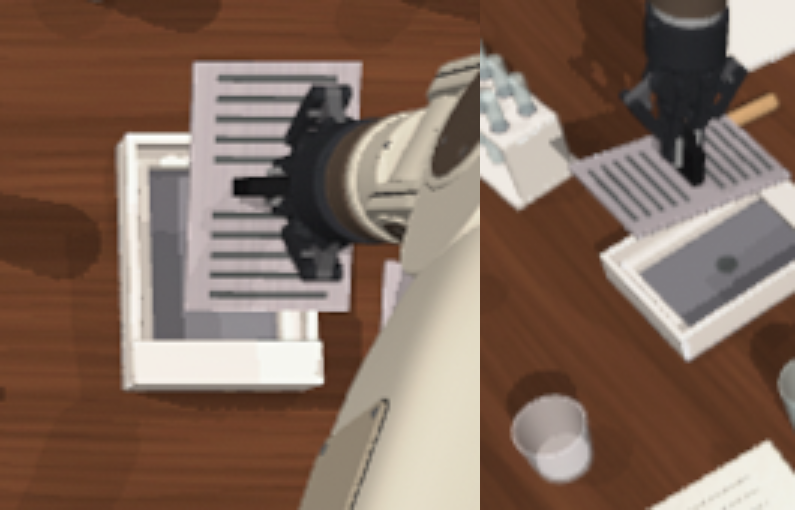

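The picture shows the plate tilted over the tray: far edge at crop (193,62)–(361,63), near edge at (187,310)–(350,310). I'll check the plate's centre against the TCP.

```bash
python3 - <<'E'
from h import *
for u,v,z in [(193,62,.195),(361,63,.195),(187,310,.1515),(350,310,.1515)]: print(onplane("top",400+(u-1)/3,80+(v-1)/3,z).round(4))
E
```

```text
[ 0.6671 -0.1806  0.195 ]
[ 0.6688 -0.301   0.195 ]
[ 0.4934 -0.1863  0.1515]
[ 0.4961 -0.3058  0.1515]
```

step_arm(targets="-1 0.009 -0.005 -0.04 0 0 0;-1 0.009 -0.005 -0.08 0 0 0;-1 0.009 -0.005 -0.12 0 0 0;-1 0.009 -0.005 -0.16 0 0 0;-1 0.009 -0.005 -0.2 0 0 0;-1 0.009 -0.005 -0.23 0 0 0;-1 0.009 -0.005 -0.244 0 0 0;-1 0.009 -0.005 -0.244 0 0 0;-1 0.009 -0.005 -0.244 0 0 0")

```text
clock: 6.08
eef_pos: [0.5856, -0.2468, 0.0661]
tool_rot: [0.695, 0.709, 0.087, 0.086]
ft_force: [0.3, -0.2, -2.7]
grip_width: 0.0133
grasp_force: 59.5
```

step_arm(targets="-1 0 0 -0.006 0 0 0;-1 -0.015 0 -0.006 0 0 0;-1 -0.03 0 -0.006 0 0 0;-1 -0.045 0 -0.006 0 0 0;-1 -0.06 0 -0.006 0 0 0;-1 -0.073 0 -0.006 0 0 0;-1 -0.073 0 -0.006 0 0 0;-1 -0.073 0 -0.006 0 0 0")

```text
clock: 6.75
eef_pos: [0.5473, -0.2472, 0.0629]
tool_rot: [0.696, 0.708, 0.087, 0.086]
ft_force: [0.0, 0.1, -2.9]
grip_width: 0.0129
grasp_force: 59.6
```

```bash
python3 - <<'E'
from h import *
s=bot.camera("scene"); im=bot.camera("top")
c=np.hstack([cv2.resize(im[100:220,420:520],(425,510)),cv2.resize(s[100:220,180:267],(370,510))])
cv2.imwrite("pics/t3.png",c[:,:,::-1]); o=bot.get_obs(); print(o["eef_pos"],o["ft_force"],o["ft_torque"])
E
```

```text
[ 0.54796321 -0.24717689  0.06283175] [ 0.25846401  0.47237421 -2.29748552] [-0.02324425  0.35477433 -0.01813613]
```

View pics/t3.png

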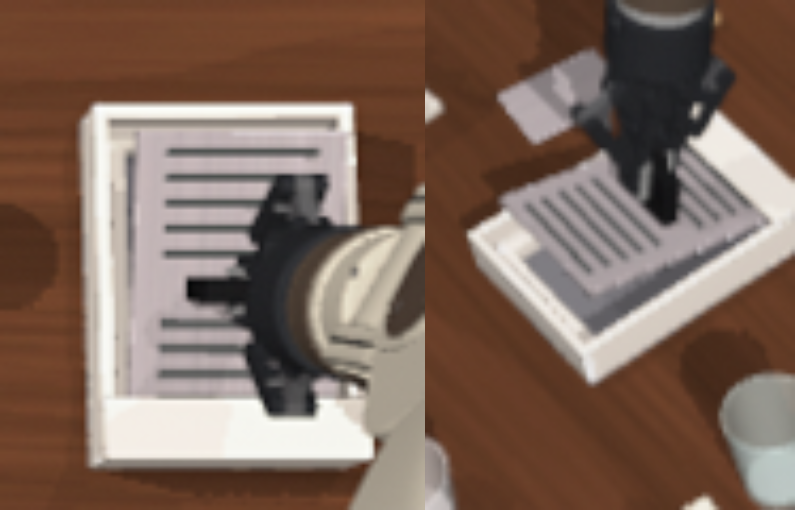

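The plate's near edge is hidden under the lip at crop (235,398), its far edge is raised inside the rim at (240,130), and there is no contact force. Now I'll lower the far edge.

step_arm(targets="-1 0.005 0 -0.012 -0.001 0.08 0;-1 0.01 0 -0.025 -0.003 0.156 0;-1 0.014 0 -0.037 -0.004 0.23 0;-1 0.018 0 -0.049 -0.006 0.305 0;-1 0.018 0 -0.049 -0.006 0.305 0;-1 0.018 0 -0.049 -0.006 0.305 0")

```text
clock: 7.35
eef_pos: [0.5579, -0.2467, 0.0373]
tool_rot: [0.7, 0.714, 0.002, 0.002]
ft_force: [-0.4, 0.3, -4.1]
grip_width: 0.0131
grasp_force: 59.7
```

step_arm(targets="-1 0 0 -0.002 0 0 0;-1 0 0 -0.003 0 0 0;-1 0 0 -0.003 0 0 0")

```text
clock: 7.6
eef_pos: [0.5563, -0.247, 0.0371]
tool_rot: [0.701, 0.713, 0.002, 0.002]
ft_force: [-0.5, -0.1, -1.6]
grip_width: 0.0133
grasp_force: 59.8
```

step_arm(targets="-0.2 0 0 0 0 0 0;-0.2 0 0 0 0 0 0;-0.2 0 0 0 0 0 0;-0.2 0 0 0 0 0 0;-0.2 0 0 0 0 0 0;-0.2 0 0 0 0 0 0")

```text
clock: 8.1
eef_pos: [0.5567, -0.247, 0.0366]
tool_rot: [0.701, 0.714, 0.002, 0.002]
ft_force: [-0.2, -0.0, 0.1]
grip_width: 0.0343
grasp_force: 0.0
```

step_arm(targets="-0.2 0 0 0.04 0 0 0;-0.2 0 0 0.1 0 0 0;-0.2 0 0 0.16 0 0 0;-0.2 -0.03 0.03 0.24 0 0 0;-0.2 -0.1 0.12 0.3 0 0 0;-0.2 -0.16 0.2 0.3 0 0 0;-0.2 -0.22 0.28 0.3 0 0 0;-0.2 -0.28 0.34 0.3 0 0 0;-0.2 -0.28 0.34 0.3 0 0 0;-0.2 -0.28 0.34 0.3 0 0 0")

```text
clock: 8.93
eef_pos: [0.4102, -0.0727, 0.186]
tool_rot: [0.699, 0.715, 0.001, -0.001]
ft_force: [-1.1, -0.7, -0.3]
grip_width: 0.0342
grasp_force: 0.0
```

```bash
python3 - <<'E'
from h import *
s=bot.camera("scene"); im=bot.camera("top"); cv2.imwrite("pics/top4.png",im[:,:,::-1])
c=np.hstack([cv2.resize(im[115:220,430:520],(450,525),interpolation=2),cv2.resize(s[100:220,180:260],(350,525),interpolation=2)])
cv2.imwrite("pics/t4.png",c[:,:,::-1]); o=bot.get_obs(); print(o["eef_pos"],o["ft_force"])
E
```

```text
[ 0.4159281  -0.07596497  0.1870497 ] [ 0.16433164  0.46474881 -0.02525357]
```

View pics/t4.png

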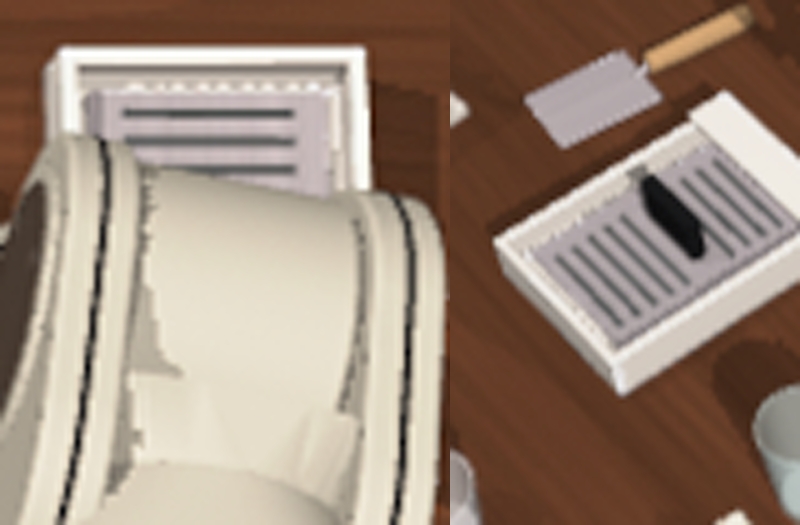

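The scene half shows the plate lying flat in the tray, near edge under the lip, the grip upright at (672,217). The top half shows its far edge at (97,92)–(328,92). I'll check these numbers and hand in if they hold.

```bash
python3 - <<'E'
from h import *
p=[onplane("top",430+(u-2)/5,115+(v-2)/5,.024) for u,v in [(97,92),(328,92)]]
t=np.radians(1.2);R=np.array([[np.cos(t),np.sin(t)],[-np.sin(t),np.cos(t)]])
q=[R@(a[:2]-[.558,-.2463]) for a in p]; print(np.round(q,4),"centre x,y:",np.round((q[0]+q[1])/2-[.09,0],4))
# grip top in the scene view at z=.066
s=[R@(onplane("scene",180+(u-450)*80/350,100+v*120/525,.066)[:2]-[.558,-.2463]) for u,v in [(645,180),(697,238)]]; print("grip",np.round(s,4),np.mean(s,0))
E
```

```text
[[ 0.0871  0.055 ]
 [ 0.0871 -0.0613]] centre x,y: [-0.0029 -0.0031]
grip [[-0.0027 -0.0242]
 [ 0.0012  0.0453]] [-0.00074725  0.01057736]
```

```bash
python3 -c "
from workcell import bot
print(bot.job_done())"
```

```text
the job is handed in; nothing more can be done
None
```

I put the larger drain plate back in the rinse tray and handed the job in at about 9 s; no verdict came back. The last pictures show it flat on the ledge with one short edge under the lip, about 3 mm off centre in x and y (a rougher check on the grip read 11 mm in y, which I put down to imprecise pixel picks), and neither the small plate nor the beaker was touched.

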